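# Clamp a freshly glued beech bar in the counter-top screw clamp

## Robot

A 6-joint arm with a two-finger parallel gripper is mounted at the origin on a cart in front of the work surface, level with it; the furniture and walls round the work are solid. World frame = base frame: x ahead of the robot, y to its left, z up, the work surface at z = 0. Lengths are in mm, angles in rad, forces in N, time in s.
With the tool pointing down it reaches from about 250 to 800 mm from the base axis. Payload 8.5 kg.
Tool frame: the origin (TCP) lies at the very end of the fingers, on their centre line; the grasp point (between the pads) lies 19 mm behind it; z points along the fingers, x is the direction in which the jaws open and shut, and the axes are right-handed (so a half turn about z gives the same grasp; the last joint's range is limited). The gripper opens to 85 mm and grips with 20 to 120 N. Pads are 22 mm wide; open, the fingers measure 114 mm over their backs; the gripper's body (76 mm by 85 mm) begins 54 mm behind the grasp point. The pads swing forward as they close: fully open they stand 13 mm farther back than shut.
Start: joints at [-1.208, 0.238, -0.013, 1.319, 0, 1.571], TCP at [186.302, -490.786, 231.276] pointing down, gripper open.
Joint ranges: [-2.66, 2.66], [-1.03, 1.9], [-1.14, 1.46], [-1.82, 2.27], [-1.45, 1.34], [-3.14, 3.14]. Speed limits (rad/s): [2.22, 2.22, 2.79, 3.14, 3.14, 3.14].

## Interface

Orientations are given as a unit quaternion [w, x, y, z].
In Python, from workcell import get_state, capture, get_calibration, job_done gives the robot as it stands.
- The arm moves only by the shell command python3 -m jog 'ROWS' [FORCE]. ROWS is JSON, a list of rows, each a list of 3 entries, a list of its own where there are three numbers: the closure in counts, from 0 (fully open) to 255 (shut), then the shift along the world's x, y, z in cm, then the turn, a rotation vector about the world's x, y, z in degrees. A call has 1 to 8 rows; each row shifts and turns the commanded pose from where the row before left it; what a row does not reach is not made up. A row lasts 1/12 s, in which the tool goes at most 41.7 mm and 7.16 degrees, less where a joint would pass 70% of its speed; a pose out of reach is approached as far as the arm can. A call is refused whole if a number of a shift passes 4.17 or a number of a turn 7.16, either way. A call with a gripper value outside its range is refused whole. The fingers move at their own pace and stop on an object; FORCE is the grip in N (left out, the last holds). Time passes only in rows, so rows that do not move let the fingers close. It gives the time, the measured TCP pose, the force and the opening at its end, in the units of the state.
- get_state(): the state, without advancing time (a new reading comes with each control period).
- capture(name): name is "side" or "top" or "wrist"; returns the picture (420x560x3 uint8, red, green, blue); there is no depth.
- get_calibration(name): a dict with "vfov" (degrees; the focal length in pixels is half the picture's height over the tangent of half this angle, whatever the lens; pixels are square), "cx", "cy" (the principal point, pixels), "k1" (the pictures are not rectified: a ray, as slopes to the right and down, at radius r is drawn at 1 + k1 r^2 times it, then the intrinsics apply), "origin" and "orientation" of the camera in the world. Camera axes: x right, y down, z forward; pixel columns grow to the right and rows downward; lengths in mm; the calibration is good to about 2 mm. A picture is of the moment at which its call begins: read the wrist's pose just before it. get_calibration takes no time and is no camera call; for the wrist camera it gives the pose at the moment of the call.
- job_done(): hands the job in, once; it reports no verdict.
The state is a dict: "clock": time; "q": joint angles; "joint_vel": joint speeds; "tau": joint torques, N m; "tcp_pos": TCP position; "orientation": TCP orientation; "force": force on the tool from outside, world axes, zero at the start; "moment": the same for the moment, N m; "width": finger opening in mm.
Only numpy, scipy, OpenCV 4.12 (cv2) and the standard library are available. Lean on these libraries where they do the work, as an engineer would, in place of code of your own. Each camera call takes 0.05 s, during which the arm holds its last target. There are 200 camera calls.

## Task

The two-ply beech bar has just been glued and must dry in the screw clamp. Lift it out of its cradle, lay it down on the counter, then take it again where the clamp's arm leaves room for the hand and seat it flat on the clamp's base, square against the stop, with the line round its middle under the pad, and let go. Then turn the clamp's knob clockwise until the pad meets the bar and about a quarter turn more, so that the bar is held snug but not squeezed hard; leave the bell, the card tray and the cup where they are.

Things in the scene. Friction and masses are not known exactly. Their poses are not given: they have to be found in the camera images.
- bar: the work: loose bar, 44 (its x) x 190 (its y, long axis) x 24 mm high (z), 0.14 kg, a lighter beech strip on a darker one, with a thin dark line round the middle of its length. Origin: centre of its underside. It lies in the cradle, right side up; its two ends are alike.
- cradle: dark wooden cradle fixed on the counter, 88 (x) x 212 (y, long axis) mm: two U-shaped end holders 41 mm high on a spine 30 mm wide, 8 mm high. In the 90 mm gap between them the bar can be gripped across its width, at its middle only; the holders enclose its ends (4 mm play all round). The bar's underside rests 12 mm above the counter; lift it straight up. Origin: centre of its underside.
- clamp: grey C-shaped screw clamp bolted to the counter, throat open to its -x side (to the robot at yaw 0). Origin: on the counter, on the screw's upright axis. Base plate 10 mm thick, x -32 to +85, y -45 to +45 mm. Column x +55 to +80 mm. Arm over the throat, 40 mm wide, x -20 to +80, z 97 to 133 mm: a gripper holding the bar by its middle cannot get in under it.
- seat (a point): point on top of the clamp's base plate (10 mm above the counter), under the screw: here belongs the centre of the bar's underside; axes as the clamp's. The stop (70 mm long in y, 16 mm high) has its front face 22.5 mm behind it (+x), so a bar resting against it lies centred under the screw, its long axis along the clamp's y, both ends sticking out.
- handle_mid (a point): middle of the knob, a black upright six-sided block on top of the screw, 44 mm across flats, 51 across corners, 34 mm high (17 mm above and below this point), free all round. It turns with the knob; its x axis (and every 60 deg from it) is normal to a flat. Clockwise from above sends it down 3.2 mm per rad (20 mm a turn); it starts 173 to 177 mm above the counter and stays where it is left.
- pad_face (a point): centre of the lower face of the round sprung pad, 36 mm across, at the screw's foot, 134 mm below handle_mid while free. It starts 4.5 to 9 mm above the top of a seated bar. On meeting the bar it stops while the screw goes on; each further rad of the knob adds about 30 N and 0.1 N m of turning resistance, on top of the screw's steady friction of 0.3 N m (a quarter turn: about 45 N).
- bell: bystander: chromed service bell, 80 mm wide, 54 mm high, origin at the centre of its underside
- tray: bystander: small white folded-card tray 64x79x45 mm, origin at the centre of its underside
- cup: bystander: green and white espresso cup 64x89x48 mm, origin at the centre of its underside
- pad: the sprung pad itself; its frame coincides with the clamp's when the screw is fully up (origin far below the pad: use pad_face)

How it is judged:
By the outcome, as a careful person would: the job done as asked, in the order asked, and still so for the second after the job is handed in, with the robot touching nothing.
It also fails if it takes over 72 s, if anything falls off the work surface, if the arm or the gripper's body presses on something with over 40 N, if the wrist force passes 120 N, or if a joint passes its speed limit or range.

## Working session

There is one attempt and no reset: what is moved stays moved. The work goes in short steps, Python scripts to look and compute and a shell command to move; the robot and the scene stay as the last step left them, time stands still between calls to the robot, and variables do not carry over. Pictures are saved under pics/ and viewed, about 8 in all and at most 12, crops included, and the job is handed in when it is done.

```bash
mkdir -p pics; ls; python3 - <<'E'
from workcell import *
import cv2
for n in("side","top"):
    im=capture(n); cv2.imwrite(f"pics/{n}0.png",im[:,:,::-1]); print(n,get_calibration(n))
s=get_state();print(s)
E
```

```text
pics
side {'vfov': 51.91851948014304, 'cx': 280.27040303428623, 'cy': 211.77551733731408, 'k1': 0.03968671894054243, 'origin': array([-107.21593709,  965.84861277,  576.43530925]), 'orientation': array([ 0.15786429, -0.25301813,  0.78989497, -0.53584199])}
top {'vfov': 48.648933266680004, 'cx': 282.02234802901484, 'cy': 207.71200524389562, 'k1': -0.1481635602254133, 'origin': array([ 373.57542351,   39.84928779, 1329.4986756 ]), 'orientation': array([-0.04361044,  0.70666894, -0.70503889,  0.04046362])}
{'clock': 0.1, 'q': array([-1.20798835e+00,  2.38752359e-01, -1.41484679e-02,  1.31919351e+00,
       -2.15196962e-05,  1.57077357e+00]), 'joint_vel': array([-1.73403047e-04, -1.50239619e-03,  2.56907163e-04, -1.26634885e-03,
        3.37203123e-05,  1.32118987e-04]), 'tau': array([ 1.09888977e-03, -5.39719498e+01,  3.46998596e+01,  1.33997286e-02,
       -5.59041428e-05, -1.65081747e-05]), 'tcp_pos': array([ 186.18935885, -490.49131562,  230.73370849]), 'orientation': array([-3.59741689e-04,  8.23080049e-01, -5.67925005e-01, -5.40284857e-04]), 'force': array([ 0.13394723, -0.12130829,  0.28027677]), 'moment': array([-0.02934079, -0.01812437, -0.01953981]), 'width': 85.7301972936975}
```

View pics/top0.png

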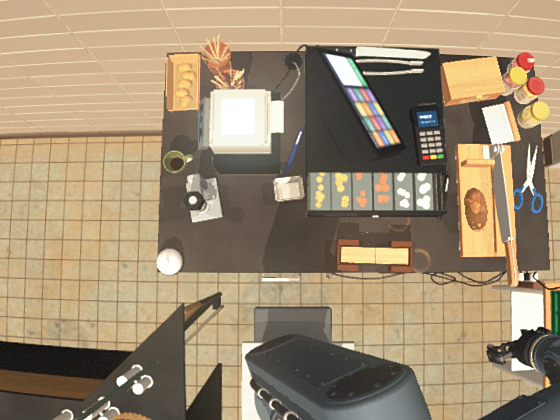

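View pics/side0.png

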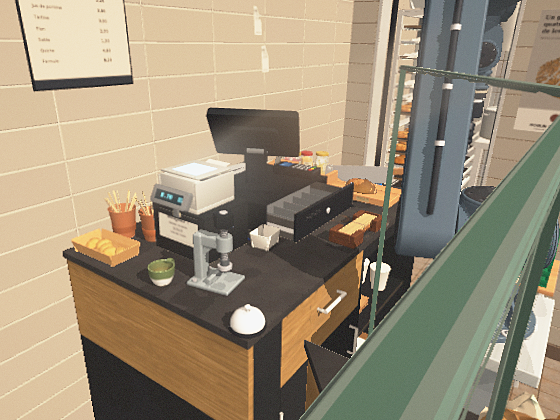

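```bash
cat > h.py <<'E'
import numpy as np, cv2
from scipy.spatial.transform import Rotation as R
from workcell import *
def ray(c,px):
    f=210/np.tan(np.radians(c["vfov"]/2)); d=(np.atleast_2d(px).astype(float)-[c["cx"],c["cy"]])/f
    u=d.copy()
    for _ in range(20): u=d/(1+c["k1"]*(u**2).sum(1,keepdims=True))
    q=c["orientation"]; r=R.from_quat([q[1],q[2],q[3],q[0]])
    return np.array(c["origin"]), r.apply(np.c_[u,np.ones(len(u))])
def plane(c,px,z):
    o,d=ray(c,px); return o+d*((z-o[2])/d[:,2])[:,None]
def proj(c,P):
    q=c["orientation"]; r=R.from_quat([q[1],q[2],q[3],q[0]])
    p=r.inv().apply(np.atleast_2d(P)-c["origin"]); u=p[:,:2]/p[:,2:]
    u=u*(1+c["k1"]*(u**2).sum(1,keepdims=True)); f=210/np.tan(np.radians(c["vfov"]/2))
    return u*f+[c["cx"],c["cy"]]
def st():
    s=get_state(); q=s["orientation"]; m=R.from_quat([q[1],q[2],q[3],q[0]]).as_matrix()
    print("t",round(s["clock"],2),"tcp",s["tcp_pos"].round(1),"yaw",np.degrees(np.arctan2(m[1,0],m[0,0])).round(2),"tilt",m[:2,2].round(4),"q",s["q"].round(2),"F",s["force"].round(1),"M",s["moment"].round(2),"w",round(s["width"],1))
def shot(n,name,crop=None,k=1):
    c=get_calibration(n); im=capture(n)[:,:,::-1].copy(); cv2.imwrite(f"pics/{name}_raw.png",im)
    v=im if crop is None else im[crop[1]:crop[3],crop[0]:crop[2]]
    cv2.imwrite(f"pics/{name}.png",cv2.resize(v,None,fx=k,fy=k,interpolation=cv2.INTER_CUBIC)); return c,im
E
python3 - <<'E'
from h import *
c=get_calibration("top")
for n,p,z in [("bar",(375,256),36),("barL",(341,254),36),("barR",(409,257),36),("knob",(195,201),190),("baseFL",(192,220),10),("baseFR",(222,216),10),("baseBR",(216,176),10),("bell",(169,262),27),("tray",(289,188),22),("cup",(175,160),24),("edge",(280,272),0)]:
    print(n,plane(c,p,z).round(0))
im=cv2.imread("pics/top0.png")[130:280,150:310]; cv2.imwrite("pics/topc.png",cv2.resize(im,None,fx=5,fy=5)[:600*1])
E
```

```text
bar [[ 393. -214.   36.]]
barL [[ 399. -118.   36.]]
barR [[ 390. -310.   36.]]
knob [[526. 262. 190.]]
baseFL [[495. 304.  10.]]
baseFR [[507. 218.  10.]]
baseBR [[623. 237.  10.]]
bell [[375. 364.  27.]]
tray [[586.  26.  22.]]
cup [[668. 356.  24.]]
edge [[348.  51.   0.]]
```

```bash
python3 -m jog '[[0,[0.5,2,0],[0,0,5]],[0,[1,3,0],[0,0,7]],[0,[1,3,0],[0,0,7]],[0,[1,3,0],[0,0,7]],[0,[1,3,0],[0,0,7]],[0,[1,3,0],[0,0,7]],[0,[1,3,0],[0,0,7]],[0,[0,3,0],[0,0,7]]]' 60; python3 -c "
from h import *
st()"
```

```text
clock: 0.77
tcp_pos: [252.1, -259.5, 231.0]
orientation: [-0.0, 0.992, -0.129, 0.0]
force: [1.1, -0.1, 0.4]
width: 85.4
t 0.77 tcp [ 252.1 -259.5  231. ] yaw -14.85 tilt [0.0003 0.0002] q [-0.8  -0.04 -0.34  1.28  0.    1.03] F [ 1.1 -0.1  0.4] M [-0.   -0.02 -0.04] w 85.4
```

```bash
python3 -m jog '[[0,[2.5,1,0],[0,0,4]],[0,[3,1,0],[0,0,4]],[0,[3,1,0],[0,0,4]],[0,[3,1,0],[0,0,0]],[0,[2.5,0.6,0],[0,0,0]],[0,[0,0,0],[0,0,0]],[0,[0,0,0],[0,0,0]]]'; python3 -c "
from h import *
st(); c,im=shot('wrist','w1'); print(c)
im[:]=im
for n,p in [('bar',(393,-214,36)),('L',(399,-118,36)),('R',(390,-310,36))]: print(n,proj(c,p))"
```

```text
clock: 1.35
tcp_pos: [392.0, -214.2, 230.6]
orientation: [-0.0, 1.0, -0.027, -0.001]
force: [-0.3, -0.3, -0.4]
width: 85.2
t 1.35 tcp [ 392.  -214.2  230.6] yaw -3.09 tilt [-0.0014  0.0006] q [-0.5   0.11 -0.18  1.29 -0.    1.12] F [-0.3 -0.3 -0.4] M [ 0.03 -0.05  0.03] w 85.2
{'vfov': 67.751081548927, 'cx': 281.46283413313483, 'cy': 208.15952472006475, 'k1': -0.039395328655436775, 'origin': array([ 396.92610051, -130.84896955,  371.78723157]), 'orientation': array([ 0.16378251,  0.98612266, -0.02668964, -0.00500563])}
bar [[282.34501014 181.13731812]]
L [[283.20108587  88.35782167]]
R [[284.11384413 258.9616102 ]]
```

View pics/w1.png

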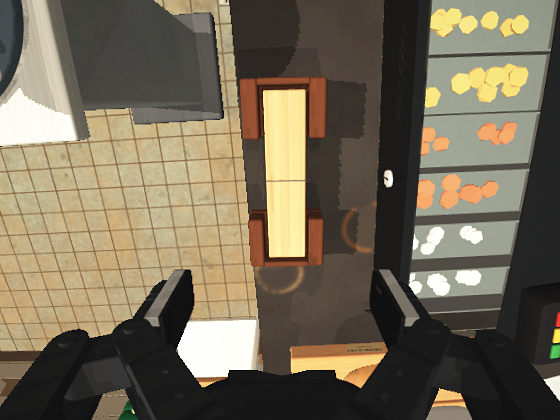

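The wrist view shows the bar top with its line at about (285,181), ends at (284,89) and (287,258), edges at the line 266 and 305; cradle all round.

```bash
python3 - <<'E'
from h import *
c=get_calibration("wrist")
im=cv2.imread("pics/w1_raw.png"); hsv=cv2.cvtColor(im,cv2.COLOR_BGR2HSV)
m=cv2.inRange(hsv,(15,40,170),(35,200,255)); m[:, :240]=0; m[:,330:]=0; m[:70]=0; m[275:]=0
m=cv2.morphologyEx(m,cv2.MORPH_CLOSE,np.ones((5,5)))
cs=max(cv2.findContours(m,0,1)[0],key=cv2.contourArea)
P=plane(c,cs[:,0],36)[:,:2].astype(np.float32); print(cv2.minAreaRect(P)); print(plane(c,[(285,181)],36))
E
```

```text
((395.2644348144531, -213.30157470703125), (188.47549438476562, 43.166038513183594), 87.92460632324219)
[[ 394.97987352 -214.27217027   36.        ]]
```

```bash
python3 -m jog '[[0,[0.3,0.05,-2],[0,0,1]],[0,[0,0,-3.5],[0,0,0]],[0,[0,0,-3.5],[0,0,0]],[0,[0,0,-3.5],[0,0,0]],[0,[0,0,-3.5],[0,0,0]],[0,[0,0,-3.5],[0,0,0]],[0,[0,0,-2.9],[0,0,0]],[0,[0,0,0],[0,0,0]]]'; python3 -m jog '[[0,[0,0,0],[0,0,0]],[200,[0,0,0],[0,0,0]],[200,[0,0,0],[0,0,0]],[200,[0,0,0],[0,0,0]],[200,[0,0,0],[0,0,0]],[200,[0,0,0],[0,0,0]],[200,[0,0,0],[0,0,0]],[200,[0,0,0],[0,0,0]]]' 70;  python3 -c "
from h import *
st()"
```

```text
clock: 2.07
tcp_pos: [390.0, -212.9, 3.3]
orientation: [-0.002, 1.0, -0.02, -0.004]
force: [-1.6, 0.1, 0.3]
width: 85.7
clock: 2.73
tcp_pos: [395.4, -214.9, 9.0]
orientation: [0.001, 1.0, -0.019, 0.001]
force: [-1.3, 0.8, 11.8]
width: 43.3
t 2.73 tcp [ 395.4 -214.9    9. ] yaw -2.21 tilt [ 0.0025 -0.0018] q [-0.5   0.31 -0.56  0.7  -0.    1.11] F [-1.3  0.8 11.8] M [0.1  0.44 0.07] w 43.3
```

```bash
python3 -m jog '[[200,[0,0,0.5],[0,0,0]],[200,[0,0,1.5],[0,0,0]],[200,[0,0,2],[0,0,0]],[200,[0,0,3],[0,0,0]],[200,[0,0,2],[0,0,0]],[200,[0,0,0],[0,0,0]]]'; python3 -m jog '[[200,[0.5,2,0],[0,0,1]],[200,[0.5,3.5,0],[0,0,1]],[200,[0.5,4,0],[0,0,1.5]],[200,[0.5,4,0],[0,0,1.5]],[200,[0.5,4,0],[0,0,1.5]],[200,[0.5,4,0],[0,0,1.5]],[200,[0.5,4,0],[0,0,1]],[200,[0,3.5,0],[0,0,1]]]';python3 -m jog '[[200,[0,2,0],[0,0,0.5]],[200,[0,1.4,-2],[0,0,0]],[200,[0,0,-3],[0,0,0]],[200,[0,0,-2.5],[0,0,0]],[200,[0,0,0],[0,0,0]],[200,[0,0,0],[0,0,0]]]'; python3 -c "
from h import *
st()"
```

```text
clock: 3.23
tcp_pos: [396.4, -215.4, 101.6]
orientation: [0.002, 1.0, -0.019, 0.003]
force: [1.1, -0.7, -0.7]
width: 42.5
clock: 3.9
tcp_pos: [429.7, 78.2, 97.3]
orientation: [-0.0, 0.998, 0.069, 0.0]
force: [0.6, -0.1, -0.7]
width: 42.8
clock: 4.4
tcp_pos: [428.0, 109.5, 21.7]
orientation: [0.0, 0.997, 0.072, -0.002]
force: [0.6, -0.7, -0.3]
width: 43.2
t 4.4 tcp [428.  109.5  21.7] yaw 8.3 tilt [-0.0033 -0.0008] q [ 0.25  0.28 -0.56  0.74  0.    1.68] F [ 0.6 -0.7 -0.3] M [-0.   -0.01  0.01] w 43.2
```

```bash
python3 -m jog '[[200,[0,0,-0.8],[0,0,0]],[200,[0,0,-0.7],[0,0,0]],[200,[0,0,-0.4],[0,0,0]],[200,[0,0,0],[0,0,0]],[200,[0,0,0],[0,0,0]]]'; python3 -m jog '[[200,[0,0,-0.2],[0,0,0]],[200,[0,0,0],[0,0,0]],[200,[0,0,0],[0,0,0]]]'; python3 -m jog '[[200,[0,0,-0.15],[0,0,0]],[200,[0,0,0],[0,0,0]],[200,[0,0,0],[0,0,0]]]'
```

```text
clock: 4.82
tcp_pos: [429.4, 109.6, 3.4]
orientation: [-0.0, 0.997, 0.072, 0.0]
force: [-0.6, -0.5, -1.2]
width: 43.0
clock: 5.07
tcp_pos: [429.4, 109.7, 1.4]
orientation: [-0.0, 0.997, 0.072, 0.0]
force: [-0.5, -0.8, -1.0]
width: 42.9
clock: 5.32
tcp_pos: [429.3, 109.7, -0.2]
orientation: [0.0, 0.997, 0.072, -0.0]
force: [0.9, 0.3, -0.9]
width: 43.0
```

```bash
python3 -m jog '[[200,[0,0,-0.15],[0,0,0]],[200,[0,0,0],[0,0,0]],[200,[0,0,0],[0,0,0]]]'; python3 -m jog '[[200,[0,0,-0.15],[0,0,0]],[200,[0,0,0],[0,0,0]],[200,[0,0,0],[0,0,0]]]'
```

```text
clock: 5.57
tcp_pos: [429.5, 109.8, -1.7]
orientation: [-0.0, 0.997, 0.072, 0.0]
force: [0.5, -1.1, 0.4]
width: 43.1
clock: 5.82
tcp_pos: [429.5, 109.8, -1.8]
orientation: [-0.0, 0.997, 0.072, 0.001]
force: [-6.4, -1.1, 25.3]
width: 43.4
```

```bash
python3 -m jog '[[200,[0,0,0.15],[0,0,0]],[0,[0,0,0],[0,0,0]],[0,[0,0,0],[0,0,0]],[0,[0,0,0],[0,0,0]],[0,[0,0,0],[0,0,0]],[0,[0,0,1],[0,0,0]],[0,[0,0,3],[0,0,0]],[0,[0,0,3.5],[0,0,0]]]'; python3 -m jog '[[0,[1,0,3.5],[0,0,0]],[0,[1,-1,3.5],[0,0,0]],[0,[1,-1,3.5],[0,0,0]],[0,[1,-1,3.5],[0,0,0]],[0,[1,0,3.5],[0,0,0]],[0,[0,0,3],[0,0,0]],[0,[0,0,0],[0,0,0]],[0,[0,0,0],[0,0,0]]]'; python3 -c "
from h import *
st(); c,im=shot('wrist','w2'); np.save('w2c.npy',c,allow_pickle=True)
for p in [(430,110,24),(533,266,10),(375,364,27)]: print(proj(c,p))"
```

```text
clock: 6.48
tcp_pos: [427.5, 109.2, 72.5]
orientation: [0.0, 0.997, 0.072, -0.002]
force: [0.8, -0.3, 0.4]
width: 85.5
clock: 7.15
tcp_pos: [480.2, 79.8, 279.5]
orientation: [-0.0, 0.997, 0.072, 0.001]
force: [-0.3, 0.2, -0.9]
width: 85.3
t 7.15 tcp [480.2  79.8 279.5] yaw 8.27 tilt [0.0026 0.0005] q [0.16 0.16 0.01 1.42 0.   1.59] F [-0.3  0.2 -0.9] M [ 0.06 -0.    0.02] w 85.3
[[244.33842033 140.52715424]]
[[348.25831215  18.31683615]]
[[ 218.22740997 -114.7442574 ]]
```

View pics/w2.png

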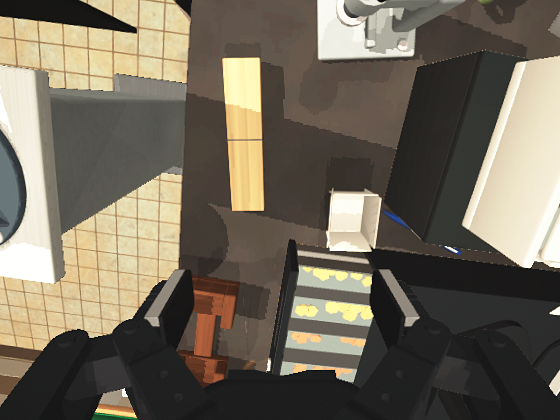

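The bar lies flat with its line at (244,139); ends at rows 57 and 210. The clamp's -y base edge is only at the top edge (318..413, 58), so I shift toward it for one better look.

```bash
python3 -m jog '[[0,[0,2.5,0],[0,0,0]],[0,[0,3,0],[0,0,0]],[0,[0,3,0],[0,0,0]],[0,[0,2.5,0],[0,0,0]],[0,[0,0,0],[0,0,0]],[0,[0,0,0],[0,0,0]]]'; python3 -c "
from h import *
st(); c,im=shot('wrist','w3'); np.save('w3c.npy',c,allow_pickle=True); cv2.imwrite('pics/w3.png',cv2.resize(im[0:280,180:480],(750,700))[:600])
c=np.load('w2c.npy',allow_pickle=True).item();im=cv2.imread('pics/w2_raw.png');hsv=cv2.cvtColor(im,cv2.COLOR_BGR2HSV)
m=cv2.inRange(hsv,(12,50,130),(35,220,255)); m[:, :205]=0; m[:,285:]=0; m[:40]=0; m[225:]=0
m=cv2.morphologyEx(m,cv2.MORPH_CLOSE,np.ones((5,5)))
cs=max(cv2.findContours(m,0,1)[0],key=cv2.contourArea)
P=plane(c,cs[:,0],24)[:,:2].astype(np.float32); print(cv2.minAreaRect(P)); print(plane(c,[(244,139)],24))"
```

```text
clock: 7.7
tcp_pos: [478.4, 190.5, 276.5]
orientation: [0.001, 0.997, 0.074, -0.002]
force: [0.3, -0.4, -0.3]
width: 86.0
t 7.7 tcp [478.4 190.5 276.5] yaw 8.43 tilt [-0.0031 -0.0013] q [ 0.38  0.21  0.07  1.43 -0.    1.8 ] F [ 0.3 -0.4 -0.3] M [-0.   -0.04  0.05] w 86.0
((429.4928283691406, 111.81251525878906), (44.57799530029297, 188.0081024169922), 8.630902290344238)
[[429.37933141 111.81342156  24.        ]]
```

View pics/w3.png

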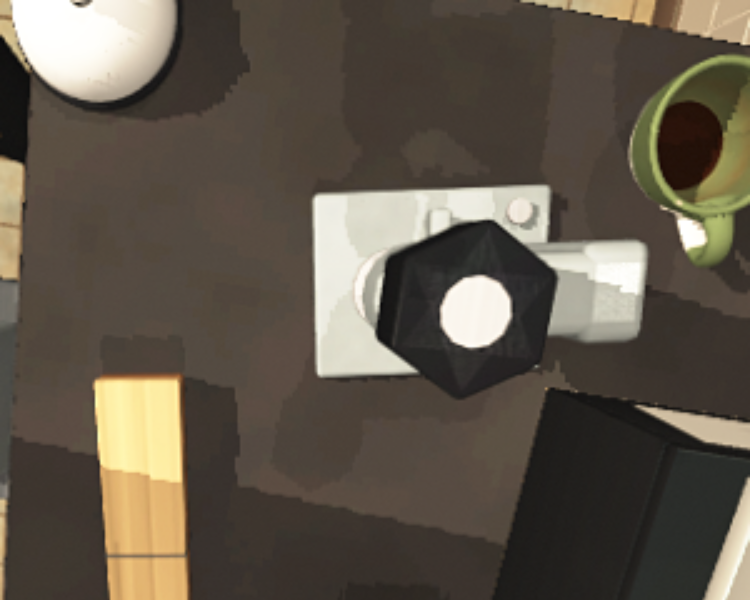

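Clamp base corners (raw px): (306,77), (307,151), (400,74); the knob's hexagon at ~(367,124); box corner at (400,156).

```bash
python3 - <<'E'
from h import *
c=np.load('w3c.npy',allow_pickle=True).item()
cv=lambda x,y:(180+x/2.5,y/2.5)
for n,x,y,z in [("FL",315,193,10),("FR",318,377,10),("BL",549,186,10),("cap",475,312,192),("box0",549,390,0),("box100",549,390,150),("boxlow",500,545,0),("cuphandle",690,262,25),("cupL",632,155,48),("bell",100,30,27),("bellR",180,30,5),
 ("h1",489,221,192),("h2",556,268,192),("h3",541,362,192),("h4",461,398,192),("h5",378,322,192),("h6",392,254,192)]:
    print(n,plane(c,cv(x,y),z).round(1))
E
```

```text
FL [[491.  305.1  10. ]]
FR [[507.6 217.5  10. ]]
BL [[602.8 325.7  10. ]]
cap [[529.9 267.  192. ]]
box0 [[632.5 227.9   0. ]]
box100 [[573.  244.2 150. ]]
boxlow [[628.2 137.4   0. ]]
cuphandle [[674.7 301.5  25. ]]
cupL [[623.1 339.   48. ]]
bell [[384.8 356.8  27. ]]
bellR [[417.1 366.7   5. ]]
h1 [[528.1 291.1 192. ]]
h2 [[549.4 282.  192. ]]
h3 [[551.9 256.3 192. ]]
h4 [[531.5 242.7 192. ]]
h5 [[503.4 260.2 192. ]]
h6 [[503.7 278.7 192. ]]
```

```bash
python3 -m jog '[[0,[-1.5,0,-1.5],[0,0,0]],[0,[-2.5,-0.15,-3],[0,0,0]],[0,[-2,0,-3.5],[0,0,0]],[0,[0,0,-3.5],[0,0,0]],[0,[0,0,-3.5],[0,0,0]],[0,[0,0,-3.5],[0,0,0]],[0,[0,0,-3.5],[0,0,0]],[0,[0,0,-2.5],[0,0,0]]]'; python3 -m jog '[[0,[0,0,-1],[0,0,0]],[0,[0,0,0],[0,0,0]],[0,[0,0,0],[0,0,0]]]';python3 -c "
from h import *
st()"
```

```text
clock: 8.42
tcp_pos: [417.6, 186.3, 30.6]
orientation: [0.001, 0.997, 0.072, -0.001]
force: [0.3, -0.0, -0.3]
width: 85.2
clock: 8.67
tcp_pos: [418.7, 187.1, 22.9]
orientation: [0.0, 0.997, 0.072, -0.001]
force: [0.1, 0.4, 0.5]
width: 84.9
t 8.67 tcp [418.7 187.1  22.9] yaw 8.22 tilt [-0.0019 -0.001 ] q [ 0.42  0.3  -0.52  0.75 -0.    1.85] F [0.1 0.4 0.5] M [ 0.03  0.01 -0.05] w 84.9
```

```bash
python3 -m jog '[[0,[-0.05,0.2,-1],[0,0,0.2]],[0,[0,0,-0.8],[0,0,0]],[0,[0,0,-0.4],[0,0,0]],[0,[0,0,0],[0,0,0]],[0,[0,0,0],[0,0,0]]]'; python3 -m jog '[[200,[0,0,0],[0,0,0]],[200,[0,0,0],[0,0,0]],[200,[0,0,0],[0,0,0]],[200,[0,0,0],[0,0,0]],[200,[0,0,0],[0,0,0]],[200,[0,0,0],[0,0,0]],[200,[0,0,0],[0,0,0]],[200,[0,0,0],[0,0,0]]]' 90;python3 -c "
from h import *
st()"
```

```text
clock: 9.08
tcp_pos: [418.9, 190.1, 1.6]
orientation: [0.0, 0.997, 0.074, -0.0]
force: [1.0, 0.6, 0.5]
width: 85.3
clock: 9.75
tcp_pos: [419.1, 190.4, 2.0]
orientation: [-0.0, 0.997, 0.074, 0.0]
force: [-1.0, -0.4, 8.4]
width: 42.0
t 9.75 tcp [419.1 190.4   2. ] yaw 8.49 tilt [0.0008 0.0004] q [ 0.43  0.33 -0.54  0.69 -0.    1.85] F [-1.  -0.4  8.4] M [-0.19  0.42 -0.04] w 42.0
```

```bash
python3 -m jog '[[200,[0,0,0.5],[0,0,0]],[200,[0,0,1.5],[0,0,0]],[200,[0,0,2.5],[0,0,0]],[200,[0,0,2.5],[0,0,0]],[200,[0,0,0.5],[0,0,0]],[200,[0.5,1.5,0],[0,0,0.5]],[200,[0.7,2.5,0],[0,0,0.5]],[200,[0.8,3,0],[0,0,0.6]]]'; python3 -m jog '[[200,[0.8,3,0],[0,0,0.5]],[200,[0.8,2.5,0],[0,0,0]],[200,[0.65,1.5,0],[0,0,0]],[200,[0,0.5,0],[0,0,0]],[200,[0,0,-1],[0,0,0]],[200,[0,0,-2],[0,0,0]],[200,[0,0,-1],[0,0,0]],[200,[0,0,0],[0,0,0]]]'; python3 -c "
from h import *
st(); shot('wrist','w4'); c,im=shot('side','s4',(140,180,340,340),4)"
```

```text
clock: 10.42
tcp_pos: [438.6, 260.6, 75.7]
orientation: [0.0, 0.996, 0.087, -0.0]
force: [0.3, -0.1, -0.9]
width: 42.2
clock: 11.08
tcp_pos: [459.0, 333.1, 33.1]
orientation: [0.002, 0.996, 0.092, -0.003]
force: [-1.0, -0.2, -1.8]
width: 42.2
t 11.08 tcp [459.  333.1  33.1] yaw 10.56 tilt [-0.0048 -0.0035] q [ 0.63  0.45 -0.24  0.89 -0.    2.01] F [-1.  -0.2 -1.8] M [ 0.09  0.1  -0.01] w 42.2
```

View pics/s4.png

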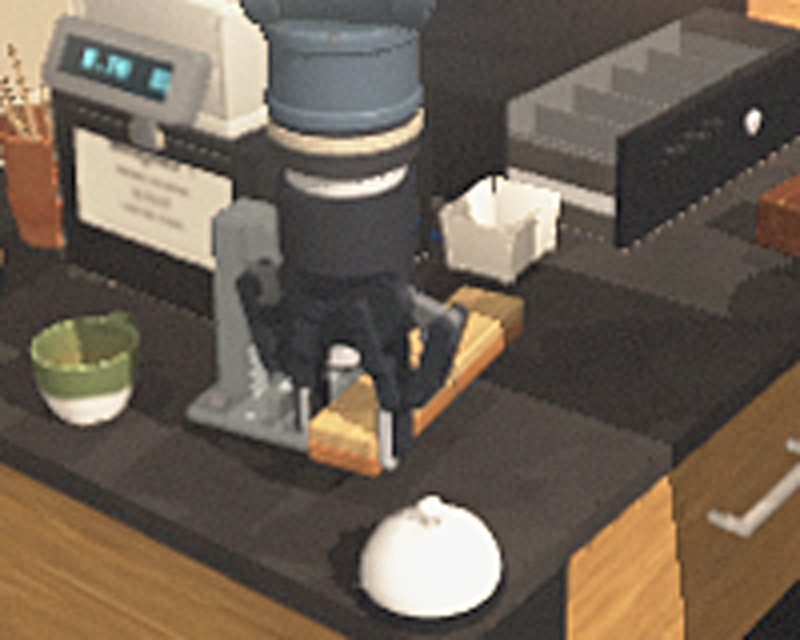

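Bar is level in the jaws, end clear of the bell by >20 mm, in front of the clamp's throat. Lowering to 2–3 mm over the base height.

```bash
python3 -m jog '[[200,[0,0,-0.8],[0,0,0]],[200,[0,0,-0.6],[0,0,0]],[200,[0,0,-0.5],[0,0,0]],[200,[0,0,0],[0,0,0]],[200,[0,0,0],[0,0,0]]]'; python3 -c "
from h import *
st()"
```

```text
clock: 11.6
tcp_pos: [461.2, 335.0, 17.0]
orientation: [0.0, 0.996, 0.092, -0.0]
force: [-0.2, 1.3, -1.3]
width: 42.1
t 11.6 tcp [461.2 335.   17. ] yaw 10.58 tilt [-0.0005 -0.0003] q [ 0.63  0.47 -0.26  0.85  0.    2.01] F [-0.2  1.3 -1.3] M [0.17 0.03 0.04] w 42.1
```

```bash
python3 -m jog '[[200,[0,0,-0.3],[0,0,0]],[200,[0,0,0],[0,0,0]],[200,[0.6,0.11,0],[0,0,0]],[200,[0.98,0.18,0],[0,0,0]],[200,[0.98,0.18,0],[0,0,0]],[200,[0.6,0.11,0],[0,0,0]],[200,[0,0,0],[0,0,0]],[200,[0,0,0],[0,0,0]]]'; python3 -m jog '[[200,[0.6,0.11,0],[0,0,0]],[200,[0.6,0.11,0],[0,0,0]],[200,[0.6,0.11,0],[0,0,0]],[200,[0,0,0],[0,0,0]],[200,[0,0,0],[0,0,0]]]';python3 -c "
from h import *
st()"
```

```text
clock: 12.27
tcp_pos: [493.4, 341.0, 14.0]
orientation: [0.0, 0.996, 0.092, -0.0]
force: [-0.3, -0.2, -1.2]
width: 42.0
clock: 12.68
tcp_pos: [511.3, 344.4, 14.2]
orientation: [-0.0, 0.996, 0.092, -0.0]
force: [0.2, 0.6, -1.3]
width: 42.3
t 12.68 tcp [511.3 344.4  14.2] yaw 10.57 tilt [-0.  0.] q [ 0.59  0.53 -0.14  0.9   0.    1.98] F [ 0.2  0.6 -1.3] M [ 0.1   0.04 -0.03] w 42.3
```

```bash
python3 -m jog '[[200,[0.2,0.04,0],[0,0,0]],[200,[0.15,0.03,0],[0,0,0]],[200,[0,0,0],[0,0,0]],[200,[0,0,0],[0,0,0]]]'; python3 -m jog '[[200,[0.15,0.03,0],[0,0,0]],[200,[0,0,0],[0,0,0]],[200,[0,0,0],[0,0,0]]]';python3 -c "
from h import *
st()"
```

```text
clock: 13.02
tcp_pos: [514.4, 345.0, 14.3]
orientation: [-0.0, 0.996, 0.092, -0.0]
force: [0.0, -0.2, -1.9]
width: 42.0
clock: 13.27
tcp_pos: [515.3, 345.2, 14.1]
orientation: [0.0, 0.996, 0.092, -0.001]
force: [-3.6, -1.1, -0.6]
width: 42.2
t 13.27 tcp [515.3 345.2  14.1] yaw 10.59 tilt [-0.0012 -0.0003] q [ 0.59  0.54 -0.13  0.9   0.    1.98] F [-3.6 -1.1 -0.6] M [ 0.06  0.64 -0.14] w 42.2
```

```bash
python3 -m jog '[[200,[0,0,-0.15],[0,0,0]],[200,[0,0,-0.1],[0,0,0]],[200,[0,0,0],[0,0,0]],[200,[0,0,0],[0,0,0]]]'; python3 -c "
from h import *
st()"; python3 -m jog '[[200,[0.1,0.02,-0.1],[0,0,0.2]],[200,[0,0,0],[0,0,0]],[200,[0,0,0],[0,0,0]]]';python3 -c "
from h import *
st()"
```

```text
clock: 13.6
tcp_pos: [515.3, 345.2, 11.9]
orientation: [0.0, 0.996, 0.092, -0.0]
force: [-5.9, -1.3, 3.2]
width: 42.2
t 13.6 tcp [515.3 345.2  11.9] yaw 10.59 tilt [-0.0008 -0.0003] q [ 0.59  0.54 -0.13  0.9   0.    1.98] F [-5.9 -1.3  3.2] M [-0.3   1.08 -0.27] w 42.2
clock: 13.85
tcp_pos: [515.3, 345.3, 11.6]
orientation: [0.0, 0.996, 0.094, -0.001]
force: [-11.7, -1.8, 13.6]
width: 42.3
t 13.85 tcp [515.3 345.3  11.6] yaw 10.78 tilt [-0.0023 -0.0002] q [ 0.59  0.54 -0.13  0.9   0.    1.97] F [-11.7  -1.8  13.6] M [-0.65  2.33 -0.6 ] w 42.3
```

```bash
python3 -m jog '[[200,[0,0,0],[0,0,0.5]],[200,[0,0,0],[0,0,0]],[200,[0,0,0],[0,0,0]]]';python3 -c "
from h import *
st()"; python3 -m jog '[[200,[0,0,0],[0,0,0.5]],[200,[0,0,0],[0,0,0]],[200,[0,0,0],[0,0,0]]]';python3 -c "
from h import *
st()"
```

```text
clock: 14.1
tcp_pos: [514.9, 345.0, 11.5]
orientation: [0.0, 0.995, 0.098, -0.001]
force: [-12.7, -2.5, 14.9]
width: 42.2
t 14.1 tcp [514.9 345.   11.5] yaw 11.28 tilt [-0.0029 -0.0007] q [ 0.59  0.54 -0.13  0.9   0.    1.96] F [-12.7  -2.5  14.9] M [-0.81  2.49 -0.69] w 42.2
clock: 14.35
tcp_pos: [514.7, 344.9, 11.5]
orientation: [0.0, 0.995, 0.102, -0.002]
force: [-14.7, -2.8, 15.3]
width: 42.3
t 14.35 tcp [514.7 344.9  11.5] yaw 11.73 tilt [-0.0034 -0.0008] q [ 0.59  0.54 -0.13  0.9   0.    1.96] F [-14.7  -2.8  15.3] M [-0.94  2.66 -1.34] w 42.3
```

```bash
python3 -m jog '[[200,[-0.05,-0.01,0.1],[0,0,-0.2]],[200,[0,0,0],[0,0,0]],[0,[0,0,0],[0,0,0]],[0,[0,0,0],[0,0,0]],[0,[0,0,0],[0,0,0]],[0,[0,0,0],[0,0,0]],[0,[0,0,1.5],[0,0,0]],[0,[0,0,3.5],[0,0,0]]]'; python3 -m jog '[[0,[0,0,4],[0,0,0]],[0,[0,0,4],[0,0,0]],[0,[0,0,4],[0,0,0]],[0,[0,0,4],[0,0,0]],[0,[-1,-3,3],[0,0,0]],[0,[-1,-3.5,2],[0,0,0]],[0,[-1,-3.5,0],[0,0,0]],[0,[-1,-3.5,0],[0,0,0]]]';python3 -m jog '[[0,[-0.5,-3.5,0],[0,0,0]],[0,[0,-2.5,0],[0,0,0]],[0,[0,0,0],[0,0,0]],[0,[0,0,0],[0,0,0]]]'; python3 -c "
from h import *
st(); c,im=shot('wrist','w5'); np.save('w5c.npy',c,allow_pickle=True); cv2.imwrite('pics/w5.png',cv2.resize(im[0:240,200:480],(700,600)))"
```

```text
clock: 15.02
tcp_pos: [514.3, 343.8, 58.2]
orientation: [0.002, 0.995, 0.101, -0.003]
force: [0.0, 0.7, -0.7]
width: 85.5
clock: 15.68
tcp_pos: [477.2, 210.9, 272.0]
orientation: [-0.0, 0.995, 0.101, 0.002]
force: [-0.1, -1.3, -0.5]
width: 85.3
clock: 16.02
tcp_pos: [472.1, 150.7, 271.0]
orientation: [-0.0, 0.995, 0.1, 0.001]
force: [0.2, 0.3, 0.1]
width: 85.6
t 16.02 tcp [472.1 150.7 271. ] yaw 11.44 tilt [0.0013 0.0004] q [ 0.31  0.18  0.01  1.4  -0.    1.68] F [0.2 0.3 0.1] M [0.04 0.04 0.03] w 85.6
```

View pics/w5.png

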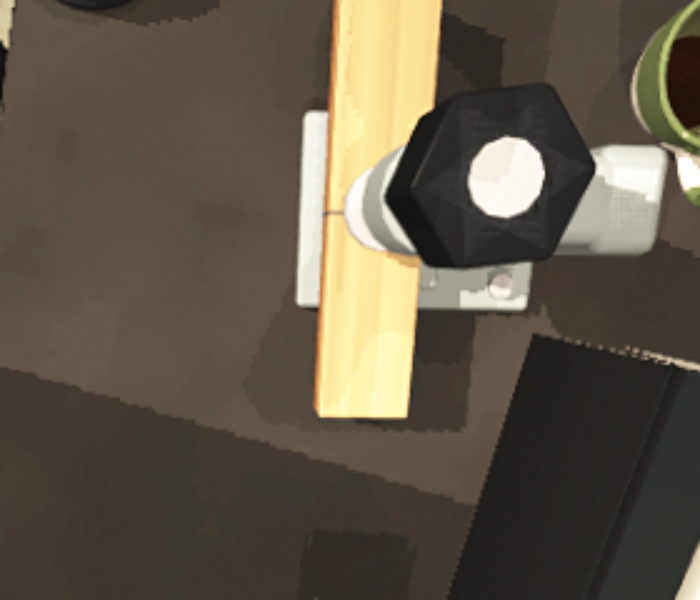

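```bash
python3 - <<'E'
from h import *
c=np.load('w5c.npy',allow_pickle=True).item()
cv=lambda x,y:(200+x/2.5,y/2.5)
O=np.array([530.3,267.1]);a=np.radians(10.6);M=np.array([[np.cos(a),np.sin(a)],[-np.sin(a),np.cos(a)]])
for n,x,y,z in [("end-",320,416,34),("end+",407,418,34),("edgeFtop",336,5,34),("edgeBtop",442,5,34),("line",329,213,34),("FL",303,112,10),("FR",297,305,10),("cap",506,177,192),("k1",549,86,192),("k2",595,165,192),("k3",550,258,192),("k4",430,267,192),("k5",388,190,192),("k6",438,100,192)]:
    p=plane(c,cv(x,y),z)[0]; print(n,p.round(1),"clamp",(M@(p[:2]-O)).round(1))
E
```

```text
end- [527.1 170.   34. ] clamp [-21.  -94.9]
end+ [569.3 177.6  34. ] clamp [ 21.9 -95.2]
edgeFtop [491.2 343.1  34. ] clamp [-24.4  81.9]
edgeBtop [535.4 352.6  34. ] clamp [20.7 83.1]
line [508.5 261.4  34. ] clamp [-22.5  -1.6]
FL [489.2 304.   10. ] clamp [-33.6  43.8]
FR [506.8 218.1  10. ] clamp [-32.1 -43.8]
cap [529.8 267.6 192. ] clamp [-0.4  0.5]
k1 [534.  290.7 192. ] clamp [ 8.  22.5]
k2 [552.  275.4 192. ] clamp [22.8  4.2]
k3 [547.8 250.6 192. ] clamp [ 14.2 -19.4]
k4 [516.5 241.6 192. ] clamp [-18.2 -22.5]
k5 [500.2 258.  192. ] clamp [-31.2  -3.4]
k6 [507.1 281.4 192. ] clamp [-20.2  18.4]
```

```bash
python3 -c "
import cv2,numpy as np
a=cv2.imread('pics/w3_raw.png')[75:175,320:420];b=cv2.imread('pics/w5_raw.png')[20:120,345:445]
f=lambda i:cv2.resize(np.clip(i.astype(float)*3,0,255).astype('uint8'),(400,400),interpolation=cv2.INTER_CUBIC)
cv2.imwrite('pics/kn.png',np.hstack([f(a),f(b)]))"
```

```text
(no output)
```

View pics/kn.png

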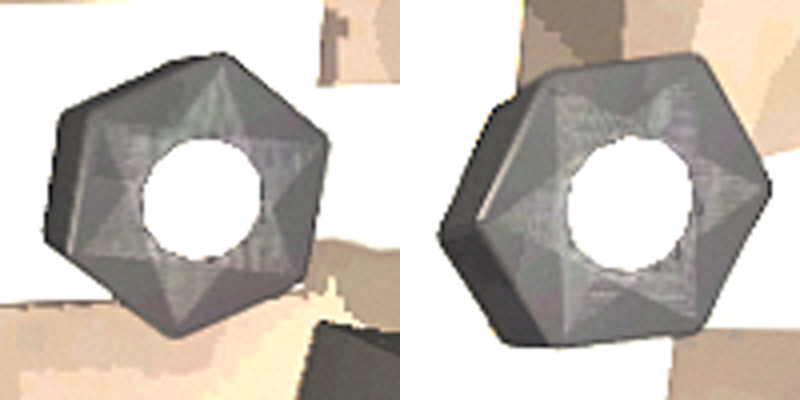

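```bash
python3 - <<'E'
from h import *
for n,o,L in [("w3",(320,75),[(222,55),(327,140),(307,275),(178,335),(75,250),(95,115)]),("w5",(345,20),[(297,57),(370,187),(300,330),(155,345),(80,222),(150,75)])]:
    c=np.load(n+'c.npy',allow_pickle=True).item()
    P=plane(c,np.array(L)/4+o,191)[:,:2]; m=P.mean(0); d=P[:3]-P[3:]
    print(n,m.round(1),np.hypot(*d.T).round(1),np.degrees(np.arctan2(d[:,1],d[:,0])).round(1))
E
```

```text
w3 [530.2 267.3] [48.2 47.  48.3] [ 94.1  32.4 -25.9]
w5 [529.6 267.3] [48.3 48.1 48.6] [ 78.6  18.6 -41.5]
```

The knob's top corners now lie at 18.6° (mod 60) against ~33.5° earlier: it was nudged ~15° clockwise during seating, to be borne in mind. Bar is centred and flush. Next: to the knob, jaws at yaw 168.6°.

```bash
python3 -m jog '[[0,[0,0,0],[0,0,5]],[0,[0.5,1.5,0],[0,0,7]],[0,[1,2,0],[0,0,7]],[0,[1,2,0],[0,0,7]],[0,[1,2,0],[0,0,7]],[0,[1,2,0],[0,0,7]],[0,[1,1.5,0],[0,0,7]],[0,[0.3,0.7,0],[0,0,7]]]';python3 -m jog '[[0,[0,0,0],[0,0,7]],[0,[0,0,0],[0,0,7]],[0,[0,0,0],[0,0,7]],[0,[0,0,0],[0,0,7]],[0,[0,0,0],[0,0,7]],[0,[0,0,0],[0,0,7]],[0,[0,0,0],[0,0,7]],[0,[0,0,0],[0,0,7]]]'; python3 -m jog '[[0,[0,0,0],[0,0,7]],[0,[0,0,0],[0,0,7]],[0,[0,0,0],[0,0,7]],[0,[0,0,0],[0,0,7]],[0,[0,0,0],[0,0,7]],[0,[0,0,0],[0,0,7]],[0,[0,0,0],[0,0,5]],[0,[0,0,0],[0,0,0]]]'; python3 -m jog '[[0,[0,0,0],[0,0,0]]]'; python3 -c "
from h import *
st()"
```

```text
clock: 16.73
tcp_pos: [530.8, 272.3, 269.3]
orientation: [-0.0, 0.838, 0.545, -0.0]
force: [-1.6, -1.1, -0.6]
width: 85.4
clock: 17.4
tcp_pos: [529.8, 270.4, 269.9]
orientation: [-0.0, 0.485, 0.875, -0.0]
force: [0.3, -0.6, -1.4]
width: 85.4
clock: 18.07
tcp_pos: [529.8, 270.2, 269.9]
orientation: [-0.0, 0.097, 0.995, -0.0]
force: [-0.1, -0.3, -0.2]
width: 85.4
clock: 18.15
tcp_pos: [529.8, 269.9, 270.0]
orientation: [-0.0, 0.1, 0.995, -0.0]
force: [0.2, 0.2, -0.5]
width: 85.2
t 18.15 tcp [529.8 269.9 270. ] yaw 168.49 tilt [-0.0002 -0.0001] q [ 0.47  0.35  0.25  1.47 -0.   -0.9 ] F [ 0.2  0.2 -0.5] M [ 0.   -0.01 -0.03] w 85.2
```

```bash
python3 -m jog '[[0,[0,-0.26,-1.5],[0,0,0]],[0,[0,0,-2.5],[0,0,0]],[0,[0,0,-2.5],[0,0,0]],[0,[0,0,-2.5],[0,0,0]],[0,[0,0,-1.5],[0,0,0]],[0,[0,0,-0.8],[0,0,0]],[0,[0,0,0],[0,0,0]],[0,[0,0,0],[0,0,0]]]'; python3 -c "
from h import *
st()"; python3 -m jog '[[200,[0,0,0],[0,0,0]],[200,[0,0,0],[0,0,0]],[200,[0,0,0],[0,0,0]],[200,[0,0,0],[0,0,0]],[200,[0,0,0],[0,0,0]],[200,[0,0,0],[0,0,0]],[200,[0,0,0],[0,0,0]],[200,[0,0,0],[0,0,0]]]' 60;python3 -c "
from h import *
st()"
```

```text
clock: 18.82
tcp_pos: [530.0, 266.5, 157.8]
orientation: [0.0, 0.1, 0.995, 0.0]
force: [-0.5, -0.2, -0.4]
width: 85.5
t 18.82 tcp [530.  266.5 157.8] yaw 168.53 tilt [0.0002 0.    ] q [ 0.47  0.39  0.01  1.2  -0.   -0.9 ] F [-0.5 -0.2 -0.4] M [ 0.01 -0.04  0.02] w 85.5
clock: 19.48
tcp_pos: [529.2, 266.6, 158.6]
orientation: [-0.0, 0.099, 0.995, 0.001]
force: [-6.6, 0.9, 7.5]
width: 43.6
t 19.48 tcp [529.2 266.6 158.6] yaw 168.61 tilt [-0.      0.0012] q [ 0.47  0.38  0.01  1.2   0.   -0.91] F [-6.6  0.9  7.5] M [ 0.14  0.88 -0.08] w 43.6
```

```bash
python3 -m jog '[[200,[-0.08,0,0.05],[0,0,-3]],[200,[0,0,-0.04],[0,0,-7]],[200,[0,0,-0.04],[0,0,-7]],[200,[0,0,-0.04],[0,0,-7]],[200,[0,0,0],[0,0,0]]]'>/dev/null; python3 -c "
from h import *
st()"; for i in 1 2; do python3 -m jog '[[200,[0,0,-0.04],[0,0,-6]],[200,[0,0,-0.04],[0,0,-7]],[200,[0,0,-0.04],[0,0,-7]],[200,[0,0,0],[0,0,0]]]'>/dev/null;  python3 -c "
from h import *
st()"; done
```

```text
t 19.9 tcp [528.8 266.6 157.4] yaw 144.28 tilt [0.0003 0.0009] q [ 0.47  0.38  0.01  1.19  0.   -0.48] F [-3.3  3.   2.7] M [ 0.3   0.31 -0.3 ] w 43.5
t 20.23 tcp [528.7 266.7 156.2] yaw 124.43 tilt [-0.      0.0011] q [ 0.47  0.38  0.    1.19  0.   -0.13] F [-4.6  3.8  3.6] M [ 0.26  0.5  -0.28] w 43.3
t 20.57 tcp [528.6 266.9 155.1] yaw 104.44 tilt [-0.0001  0.0013] q [0.47 0.39 0.   1.19 0.   0.21] F [-5.7  4.9  4.1] M [ 0.28  0.73 -0.34] w 43.4
```

```bash
python3 -m jog '[[200,[-0.05,0.04,-0.02],[0,0,-3]],[200,[0,0,-0.02],[0,0,-3]],[200,[0,0,-0.02],[0,0,-3]]]'>/dev/null; python3 -c "
from h import *
st()"; for i in 1 2 3; do python3 -m jog '[[200,[0,0,-0.016],[0,0,-3]],[200,[0,0,-0.016],[0,0,-3]],[200,[0,0,-0.016],[0,0,-3]]]'>/dev/null;  python3 -c "
from h import *
st()"; done
```

```text
t 20.82 tcp [528.5 267.  154.6] yaw 95.75 tilt [0.0007 0.0008] q [0.47 0.39 0.   1.19 0.   0.37] F [-2.8  4.4  4.6] M [-0.05  0.52  0.32] w 43.2
t 21.07 tcp [528.5 267.2 154.1] yaw 86.75 tilt [0.0006 0.001 ] q [ 0.47  0.39 -0.    1.18  0.    0.52] F [-2.5  4.5  4.4] M [0.01 0.65 0.29] w 43.2
t 21.32 tcp [528.5 267.3 153.6] yaw 77.76 tilt [0.0005 0.0012] q [ 0.47  0.39 -0.    1.18  0.    0.68] F [-3.2  5.1  4.7] M [0.06 0.71 0.3 ] w 43.4
t 21.57 tcp [528.5 267.4 153.1] yaw 68.76 tilt [0.0004 0.0013] q [ 0.47  0.39 -0.    1.18  0.    0.84] F [-2.4  4.8  4.6] M [0.12 0.72 0.3 ] w 43.4
```

```bash
for i in 1 2 3 4; do python3 -m jog '[[200,[0,0,-0.016],[0,0,-3]],[200,[0,0,-0.016],[0,0,-3]],[200,[0,0,-0.016],[0,0,-3]]]'>/dev/null;  python3 -c "
from h import *
st()"; done
```

```text
t 21.82 tcp [528.5 267.4 152.6] yaw 59.76 tilt [0.0005 0.0015] q [ 0.47  0.39 -0.    1.18  0.    1.  ] F [-1.3  4.7  4.3] M [0.28 0.83 0.24] w 43.3
t 22.07 tcp [528.5 267.5 152.1] yaw 50.76 tilt [0.0005 0.0017] q [ 0.47  0.39 -0.    1.18  0.    1.15] F [-2.4  6.2  5. ] M [0.33 0.83 0.31] w 43.5
t 22.32 tcp [528.6 267.6 151.6] yaw 41.77 tilt [0.0005 0.002 ] q [ 0.47  0.39 -0.    1.18  0.    1.31] F [-0.6  5.6  4.4] M [0.45 0.9  0.32] w 43.7
t 22.57 tcp [528.6 267.7 151.1] yaw 32.76 tilt [0.0005 0.0021] q [ 0.47  0.39 -0.    1.18  0.    1.47] F [-0.9  6.3  3.2] M [0.61 0.89 0.29] w 43.2
```

```bash
for i in 1 2 3 4; do python3 -m jog '[[200,[0,0,-0.016],[0,0,-3]],[200,[0,0,-0.016],[0,0,-3]],[200,[0,0,-0.016],[0,0,-3]]]'>/dev/null;  python3 -c "
from h import *
st()"; done
```

```text
t 22.82 tcp [528.7 267.8 150.6] yaw 23.76 tilt [0.0006 0.0023] q [ 0.47  0.39 -0.01  1.18  0.    1.62] F [-0.3  7.1  3.3] M [0.73 0.81 0.28] w 43.1
t 23.07 tcp [528.8 267.8 150.1] yaw 14.76 tilt [0.0007 0.0024] q [ 0.47  0.39 -0.01  1.17  0.    1.78] F [0.4 6.9 2.2] M [0.79 0.71 0.34] w 43.2
t 23.32 tcp [529.  267.9 149.7] yaw 5.77 tilt [0.0009 0.0026] q [ 0.47  0.39 -0.01  1.17  0.    1.94] F [1.6 6.8 2.1] M [0.84 0.73 0.35] w 43.1
t 23.57 tcp [529.  267.9 149.2] yaw -3.24 tilt [0.0011 0.0027] q [ 0.47  0.39 -0.01  1.17  0.    2.1 ] F [0.6 6.6 2.8] M [0.94 0.59 0.33] w 42.9
```

```bash
for i in 1 2 3; do python3 -m jog '[[200,[0,0,-0.016],[0,0,-3]],[200,[0,0,-0.016],[0,0,-3]],[200,[0,0,-0.016],[0,0,-3]]]'>/dev/null;  python3 -c "
from h import *
st()"; done; python3 -c "
from h import *
c,im=shot('side','s6',(180,200,260,300),6)"
```

```text
t 23.82 tcp [529.1 267.9 148.7] yaw -12.24 tilt [0.0012 0.0027] q [ 0.47  0.39 -0.01  1.17  0.    2.25] F [1.4 6.4 2.6] M [1.06 0.48 0.35] w 43.4
t 24.07 tcp [529.2 267.9 148.2] yaw -21.24 tilt [0.0014 0.0027] q [ 0.47  0.39 -0.01  1.17  0.    2.41] F [1.5 5.9 2. ] M [1.04 0.34 0.32] w 43.3
t 24.32 tcp [529.4 267.8 147.8] yaw -30.24 tilt [0.0016 0.0028] q [ 0.47  0.39 -0.01  1.17  0.    2.57] F [1.4 5.2 0.5] M [1.04 0.22 0.39] w 43.6
```

View pics/s6.png

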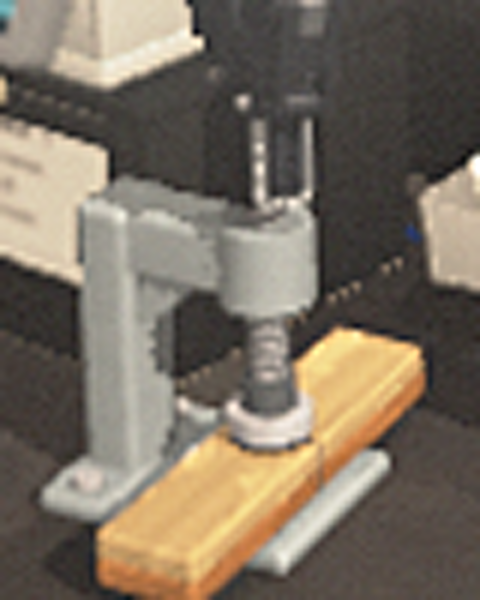

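The pad is visibly on (or at) the bar top, next to the line. Torque has risen from ~0.30 to ~0.35–0.39; taking finer readings.

```bash
for i in 1 2 3 4 5 6 7; do python3 -m jog '[[200,[0,0,-0.016],[0,0,-3]]]'>/dev/null;  python3 -c "
from h import *
s=get_state();print(s['clock'],s['moment'][2].round(3),s['force'].round(1),s['tcp_pos'].round(1))"; done; python3 -c "
from h import *
st()"
```

```text
24.45 0.417 [2.6 6.5 0.7] [529.4 267.8 147.6]
24.5333 0.439 [2.3 5.7 0.4] [529.4 267.8 147.4]
24.6167 0.462 [2.7 4.2 0.5] [529.5 267.8 147.3]
24.7 0.455 [2.6 5.2 0.7] [529.5 267.8 147.1]
24.7833 0.38 [3.1 4.3 0.5] [529.5 267.7 146.9]
24.8667 0.476 [2.1 4.2 1.8] [529.5 267.7 146.8]
24.95 0.403 [3.  4.  0.7] [529.5 267.7 146.6]
t 24.95 tcp [529.5 267.7 146.6] yaw -51.25 tilt [0.002  0.0025] q [ 0.47  0.39 -0.01  1.17  0.    2.93] F [3.  4.  0.7] M [ 0.89 -0.06  0.4 ] w 43.2
```

Fit: contact at yaw ≈ 27° ± 8, now ≈ 78° past it. Another 8°, then let go and rise.

```bash
python3 -m jog '[[200,[0,0,-0.02],[0,0,-4]],[200,[0,0,-0.02],[0,0,-4]],[200,[0,0,0],[0,0,0]],[0,[0,0,0],[0,0,0]],[0,[0,0,0],[0,0,0]],[0,[0,0,0],[0,0,0]],[0,[0,0,0],[0,0,0]],[0,[0,0,0],[0,0,0]]]'; python3 -c "
from h import *
st()"; python3 -m jog '[[0,[0,0,1],[0,0,0]],[0,[0,0,2.5],[0,0,0]],[0,[0,0,3.5],[0,0,0]],[0,[0,0,3.5],[0,0,7]],[0,[-2,-2,2],[0,0,7]],[0,[-3,-3,0],[0,0,7]],[0,[-3,-3,0],[0,0,7]],[0,[-3,-3,0],[0,0,7]]]'; python3 -m jog '[[0,[0,-3,0],[0,0,7]],[0,[0,-3,0],[0,0,7]],[0,[0,0,0],[0,0,7]],[0,[0,0,0],[0,0,7]],[0,[0,0,0],[0,0,7]],[0,[0,0,0],[0,0,6]],[0,[0,0,0],[0,0,0]],[0,[0,0,0],[0,0,0]]]'; python3 -c "
from h import *
st(); c,im=shot('wrist','w7');np.save('w7c.npy',c,allow_pickle=True); c2,s=shot('side','s7')
a=cv2.resize(im[0:280,200:480],(500,500)); b=cv2.resize(s[190:350,140:240],(300,480)); b=np.vstack([b,np.zeros((20,300,3),np.uint8)])
cv2.imwrite('pics/f7.png',np.hstack([a,b]))"
```

```text
clock: 25.62
tcp_pos: [528.5, 266.4, 145.5]
orientation: [0.0, 0.869, -0.495, -0.0]
force: [-0.4, -0.2, -0.1]
width: 85.3
t 25.62 tcp [528.5 266.4 145.5] yaw -59.37 tilt [-0.0001 -0.0001] q [ 0.47  0.39 -0.01  1.17 -0.    3.07] F [-0.4 -0.2 -0.1] M [0.01 0.01 0.06] w 85.3
clock: 26.28
tcp_pos: [419.0, 157.3, 271.3]
orientation: [-0.0, 0.978, -0.208, 0.0]
force: [0.3, -0.9, 0.9]
width: 85.4
clock: 26.95
tcp_pos: [420.2, 99.4, 271.1]
orientation: [-0.0, 0.99, 0.14, 0.0]
force: [0.4, 0.5, 0.2]
width: 85.5
t 26.95 tcp [420.2  99.4 271.1] yaw 16.09 tilt [0.0006 0.0001] q [ 0.23  0.07 -0.12  1.38 -0.    1.52] F [0.4 0.5 0.2] M [-0.01  0.   -0.03] w 85.5
```

View pics/f7.png

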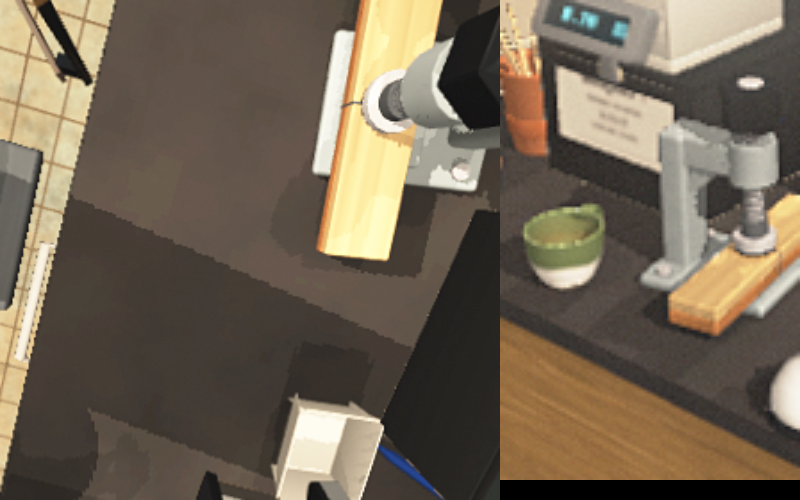

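```bash
python3 - <<'E'
from h import *
a=cv2.imread('pics/side0.png').astype(int);b=cv2.imread('pics/s7_raw.png').astype(int)
for n,(x0,y0,x1,y1) in dict(cup=(145,255,180,290),bell=(225,300,270,338),tray=(248,222,282,252)).items():
    print(n,np.abs(a-b)[y0:y1,x0:x1].mean().round(1))
c=get_calibration('side')
for n,im in(("start",a),("end",b)):
    g=im[195:235,205:245].min(2); m=(g>150).astype(np.uint8); k,_,s,ce=cv2.connectedComponentsWithStats(m)
    for i in range(1,k):
        if 8<s[i,4]<120:
            o,d=ray(c,ce[i]+[205,195]); d=d[0]; t=((np.array([530,267.2])-o[:2])@d[:2])/(d[:2]@d[:2]); print(n,(ce[i]+[205,195]).round(1),s[i,4],"z",(o[2]+t*d[2]).round(1))
c=np.load('w7c.npy',allow_pickle=True).item(); q=lambda x,y:(200+x*.56,y*.56)
O=np.array([530.3,267.1]);al=np.radians(10.6);M=np.array([[np.cos(al),np.sin(al)],[-np.sin(al),np.cos(al)]])
for n,x,y,z in[("end-",319,249,34),("end+",388,261,34),("line",345,105,34),("FL",339,30,10),("FR",314,174,10)]:
    p=plane(c,q(x,y),z)[0]; print(n,(M@(p[:2]-O)).round(1))
E
```

```text
cup 2.9
bell 3.9
tray 13.3
start [223.2 211.7] 24 z 193.5
end [223.  217.1] 24 z 179.8
end- [-26.8 -92.9]
end+ [ 21.6 -96. ]
line [-27.2  -3.7]
FL [-32.1  43.4]
FR [-32.2 -45.2]
```

```bash
python3 -c "
from workcell import job_done
print(job_done())"
```

```text
the job is handed in; nothing more can be done
None
```

The bar is clamped and the job handed in at about 27 s. I lifted it from the cradle and laid it on the counter. Then I took it again about 79 mm from its middle, seated it flat against the stop and let go. I turned the knob about 228° clockwise.

**Last checks**
- **Seating:** after letting go, the end measured −95 mm from the screw axis, so the bar is centred to about 1–2 mm. Its yaw matched the base edge and the side view shows the line at the pad. A rougher reading of the final picture put the line at −3.7 mm and the front edge about 4 mm forward. The back edge had not moved, so I took this as corners picked on the wrong edge and did not re-measure.
- **Clamping:** torque rose from a steady 0.30 N m to about 0.43 N m. The knob's cap dropped 13.7 mm, against 13.5 mm predicted, ending about 5 mm below the contact height. That is roughly 85–93° past contact.

**What disagreed or went wrong**
- **Knob nudged early:** it was found about 15° clockwise of its first position before I gripped it, probably brushed by the gripper while I seated the bar. This was allowed for in the count and left the bar in place.
- **Bystanders:** the picture difference for the bell and cup was small. The tray's was larger (13). I put this down to shadow, as nothing went near the tray, but I did not measure it again.

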